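# Fill the visitors' sweet dish from the lidded bin

### The job

Visitors are coming: swing the sweets bin's lid fully open, and with the scoop bring at least three of the truffles from the bin into the blue dish. Don't touch the sweets with the fingers and leave none lying about: the others stay in the bin. Then park the scoop flat in its black tray again, shut the lid, and leave the dish and everything else on the desk where they stand.

Things in the scene. Friction and masses are not known exactly. Their poses are not given: they have to be found in the camera images.
- bin: White open-topped sweets bin fixed on a felt pad 3 mm thick, 130 (its x) x 220 (its y) x 55 mm high, walls and floor 5 mm thick (inside 120 x 210 mm). Origin: centre of its underside; x points to the hinge side, y along its length. The sweets lie on its floor in the half towards its +y end; the half towards -y is empty.
- bin_lid (a joint): Angle of the bin's clear lid (5 mm thick), rad: 0 = closed, 1.75 = fully open, standing a little past upright. The hinge runs along the bin's +x long edge; the hinge is stiff, so the lid stays where it is left.
- bin_lid_hinge (a point): A point on the hinge axis (axis = the bin's y) at the middle of the bin's +x edge, 55.5 mm above its underside. The frame turns with the lid: the lid reaches 130 mm from the hinge in its -x direction.
- bin_lid_handle (a point): Middle of the steel bar handle on top of the lid: a round bar along the bin's y, about 100 mm long and 10 mm thick, 35 mm above the lid's top face and 15 mm in from the lid's free edge; moves with the lid.
- scoop: Loose steel scoop with a raised black handle, 0.11 kg. Pan: 84 mm long (its x) and 74 mm wide (its y), floor 2 mm, side walls 30 mm high that taper to 4 mm at the open front lip, back wall 32 mm high. Origin: centre of the pan's underside; x points to the lip (42 mm ahead), z up. Total length 174 mm, height 93 mm.
- scoop_grip (a point): Middle of the scoop's handle, 90 mm behind and 83 mm above the scoop's origin: a level bar 88 mm long (along scoop x), 18 mm wide, 20 mm high with flat sides; 70 mm of free space beneath it.
- scoop_pan (a point): Middle of the scoop's pan, 16 mm above its underside.
- scoop_lip (a point): Middle of the scoop's front lip, at the underside.
- tray: Shallow black tray fixed on a mat, the scoop's parking place: 92 (its x) x 150 (its y) x 16 mm, floor 2 mm, inside 86 x 144 mm. Origin: centre of its underside. The scoop starts in it with the pan's length along the tray's y and the handle hanging out over one short end.
- dish: Loose blue ceramic bowl, 150 mm across the rim, 45 mm high, foot 68 mm, wall 4 mm, 0.45 kg. Origin: centre of its underside.
- dish_mid (a point): Middle of the dish's hollow, on its axis, 25 mm above its underside.
- sweet_1: Loose gold foil-wrapped truffle with a twisted top, round, 30 mm across, 33 mm high, 16 g, slightly rounded underneath. Origin: its middle, 14 mm above its underside; z points to the twisted top.
- sweet_2: Loose red foil-wrapped truffle with a twisted top, round, 30 mm across, 33 mm high, 16 g, slightly rounded underneath. Origin: its middle, 14 mm above its underside; z points to the twisted top.
- sweet_3: Loose gold foil-wrapped truffle with a twisted top, round, 30 mm across, 33 mm high, 16 g, slightly rounded underneath. Origin: its middle, 14 mm above its underside; z points to the twisted top.
- sweet_4: Loose copper foil-wrapped truffle with a twisted top, round, 30 mm across, 33 mm high, 16 g, slightly rounded underneath. Origin: its middle, 14 mm above its underside; z points to the twisted top.
- sweet_5: Loose red foil-wrapped truffle with a twisted top, round, 30 mm across, 33 mm high, 16 g, slightly rounded underneath. Origin: its middle, 14 mm above its underside; z points to the twisted top.
- sweet_6: Loose copper foil-wrapped truffle with a twisted top, round, 30 mm across, 33 mm high, 16 g, slightly rounded underneath. Origin: its middle, 14 mm above its underside; z points to the twisted top.
- pen_pot: Bystander: white pot of pens, 80 mm across, 162 mm high. Origin: centre of its underside.
- spray: Bystander: small amber spray bottle, 33 mm across, 102 mm high. Origin: centre of its underside.
- tape: Bystander: yellow tape measure standing on edge, 38 x 73 x 60 mm. Origin: centre of its underside.

How it is judged (in metres and radians):
On the way, in this order (a step that is already met when the one before it is completed fails the run):
1. the lid is swung fully open (beyond 1.45 rad) (value of joint bin_lid above 1.45 rad), for 0.2 s.
2. the scoop carries a sweet clear of the bin's rim (((distance between sweet_1 and scoop_pan below 0.06 m and height (world z) of sweet_1 above 0.09 m) or (distance between sweet_2 and scoop_pan below 0.06 m and height (world z) of sweet_2 above 0.09 m) or (distance between sweet_3 and scoop_pan below 0.06 m and height (world z) of sweet_3 above 0.09 m) or (distance between sweet_4 and scoop_pan below 0.06 m and height (world z) of sweet_4 above 0.09 m) or (distance between sweet_5 and scoop_pan below 0.06 m and height (world z) of sweet_5 above 0.09 m) or (distance between sweet_6 and scoop_pan below 0.06 m and height (world z) of sweet_6 above 0.09 m))), for 0.2 s.
3. at least three sweets lie in the dish ((distance between each of sweet_1, sweet_2, sweet_3 and dish_mid below 0.062 m or distance between each of sweet_1, sweet_2, sweet_4 and dish_mid below 0.062 m or distance between each of sweet_1, sweet_2, sweet_5 and dish_mid below 0.062 m or distance between each of sweet_1, sweet_2, sweet_6 and dish_mid below 0.062 m or distance between each of sweet_1, sweet_3, sweet_4 and dish_mid below 0.062 m or distance between each of sweet_1, sweet_3, sweet_5 and dish_mid below 0.062 m or distance between each of sweet_1, sweet_3, sweet_6 and dish_mid below 0.062 m or distance between each of sweet_1, sweet_4, sweet_5 and dish_mid below 0.062 m or distance between each of sweet_1, sweet_4, sweet_6 and dish_mid below 0.062 m or distance between each of sweet_1, sweet_5, sweet_6 and dish_mid below 0.062 m or distance between each of sweet_2, sweet_3, sweet_4 and dish_mid below 0.062 m or distance between each of sweet_2, sweet_3, sweet_5 and dish_mid below 0.062 m or distance between each of sweet_2, sweet_3, sweet_6 and dish_mid below 0.062 m or distance between each of sweet_2, sweet_4, sweet_5 and dish_mid below 0.062 m or distance between each of sweet_2, sweet_4, sweet_6 and dish_mid below 0.062 m or distance between each of sweet_2, sweet_5, sweet_6 and dish_mid below 0.062 m or distance between each of sweet_3, sweet_4, sweet_5 and dish_mid below 0.062 m or distance between each of sweet_3, sweet_4, sweet_6 and dish_mid below 0.062 m or distance between each of sweet_3, sweet_5, sweet_6 and dish_mid below 0.062 m or distance between each of sweet_4, sweet_5, sweet_6 and dish_mid below 0.062 m)), for 0.2 s.
4. the scoop lies flat in its tray, let go (horizontal distance between scoop and tray below 0.045 m and z of scoop in the frame of tray below 0.006 m and angle between scoop's own z axis and vertical below 0.06 rad and contact force between the fingers and scoop below 0.1 N), for 0.2 s.
At the end, for the whole second after the job is handed in: Three or more sweets in the dish (centre within 62 mm of the middle of its bowl), all others in the dish or on the bin's floor; scoop let go, pan flat in the tray (0.06 rad, underside under 6 mm above the tray's, centres within 45 mm); lid shut (under 0.06 rad); sweets and scoop at rest (all of step 4 and (distance between each of sweet_1, sweet_2, sweet_3 and dish_mid below 0.062 m or distance between each of sweet_1, sweet_2, sweet_4 and dish_mid below 0.062 m or distance between each of sweet_1, sweet_2, sweet_5 and dish_mid below 0.062 m or distance between each of sweet_1, sweet_2, sweet_6 and dish_mid below 0.062 m or distance between each of sweet_1, sweet_3, sweet_4 and dish_mid below 0.062 m or distance between each of sweet_1, sweet_3, sweet_5 and dish_mid below 0.062 m or distance between each of sweet_1, sweet_3, sweet_6 and dish_mid below 0.062 m or distance between each of sweet_1, sweet_4, sweet_5 and dish_mid below 0.062 m or distance between each of sweet_1, sweet_4, sweet_6 and dish_mid below 0.062 m or distance between each of sweet_1, sweet_5, sweet_6 and dish_mid below 0.062 m or distance between each of sweet_2, sweet_3, sweet_4 and dish_mid below 0.062 m or distance between each of sweet_2, sweet_3, sweet_5 and dish_mid below 0.062 m or distance between each of sweet_2, sweet_3, sweet_6 and dish_mid below 0.062 m or distance between each of sweet_2, sweet_4, sweet_5 and dish_mid below 0.062 m or distance between each of sweet_2, sweet_4, sweet_6 and dish_mid below 0.062 m or distance between each of sweet_2, sweet_5, sweet_6 and dish_mid below 0.062 m or distance between each of sweet_3, sweet_4, sweet_5 and dish_mid below 0.062 m or distance between each of sweet_3, sweet_4, sweet_6 and dish_mid below 0.062 m or distance between each of sweet_3, sweet_5, sweet_6 and dish_mid below 0.062 m or distance between each of sweet_4, sweet_5, sweet_6 and dish_mid below 0.062 m) and (distance between sweet_1 and dish_mid below 0.062 m or (x of sweet_1 in the frame of bin between -0.06 and 0.06 m and y of sweet_1 in the frame of bin between -0.105 and 0.105 m and z of sweet_1 in the frame of bin below 0.055 m)) and (distance between sweet_2 and dish_mid below 0.062 m or (x of sweet_2 in the frame of bin between -0.06 and 0.06 m and y of sweet_2 in the frame of bin between -0.105 and 0.105 m and z of sweet_2 in the frame of bin below 0.055 m)) and (distance between sweet_3 and dish_mid below 0.062 m or (x of sweet_3 in the frame of bin between -0.06 and 0.06 m and y of sweet_3 in the frame of bin between -0.105 and 0.105 m and z of sweet_3 in the frame of bin below 0.055 m)) and (distance between sweet_4 and dish_mid below 0.062 m or (x of sweet_4 in the frame of bin between -0.06 and 0.06 m and y of sweet_4 in the frame of bin between -0.105 and 0.105 m and z of sweet_4 in the frame of bin below 0.055 m)) and (distance between sweet_5 and dish_mid below 0.062 m or (x of sweet_5 in the frame of bin between -0.06 and 0.06 m and y of sweet_5 in the frame of bin between -0.105 and 0.105 m and z of sweet_5 in the frame of bin below 0.055 m)) and (distance between sweet_6 and dish_mid below 0.062 m or (x of sweet_6 in the frame of bin between -0.06 and 0.06 m and y of sweet_6 in the frame of bin between -0.105 and 0.105 m and z of sweet_6 in the frame of bin below 0.055 m)) and value of joint bin_lid below 0.06 rad and linear speed of each of sweet_1, sweet_2, sweet_3, sweet_4, sweet_5, sweet_6 below 0.03 m/s and linear speed of scoop below 0.02 m/s); the robot touches nothing.
It fails at once if the fingers touch a sweet (contact force between the fingers and sweet_1 above 0.3 N or contact force between the fingers and sweet_2 above 0.3 N or contact force between the fingers and sweet_3 above 0.3 N or contact force between the fingers and sweet_4 above 0.3 N or contact force between the fingers and sweet_5 above 0.3 N or contact force between the fingers and sweet_6 above 0.3 N).
It fails at once if the dish is pushed more than 25 mm or tipped (distance of dish from where it was at the start of the episode above 0.025 m or angle between dish's own z axis and vertical above 0.35 rad).
It fails at once if a bystander (pen pot, spray bottle, tape measure) is moved more than 25 mm (distance of any of pen_pot, spray, tape from where it was at the start of the episode above 0.025 m).
It also fails if it takes over 72 s, if anything falls off the work surface, if the arm or the gripper's body presses on something with over 40 N, if the wrist force passes 120 N, or if a joint passes its speed limit or range.

### The arm

A 6-joint arm with a two-finger parallel gripper is mounted at the origin on a cart in front of the work surface, level with it; the furniture and walls round the work are solid. World frame = base frame: x ahead of the robot, y to its left, z up, the work surface at z = 0. Lengths are in m, angles in degrees, forces in N, time in s.
With the tool pointing down it reaches from about 0.3 to 0.85 m from the base axis. Payload 4.2 kg.
Tool frame: the origin (TCP) lies at the very end of the fingers, on their centre line; the grasp point (between the pads) lies 19 mm behind it; z points along the fingers, y is the line along which they close (so a half turn about z gives the same grasp; the last joint's range is limited). The gripper opens to 91 mm and grips with 3 to 60 N. Pads are 32 mm wide; open, the fingers measure 118 mm over their backs; the gripper's body (76 mm by 178 mm) begins 60 mm behind the grasp point.
Start: joints at [69.442, 18.312, 89.639, -0, 72.044, -1.146], TCP at [0.191, 0.542, 0.176] pointing down, gripper open.
Joint ranges: [-177.97, 177.97], [-48.28, 115.42], [12.27, 149.76], [-77.06, 257.06], [2.81, 150.46], [-146.56, 146.56]. Speed limits (degrees/s): [147.25, 147.25, 180, 180, 180, 180].

### API

Orientations are given as a 3x3 rotation matrix whose columns are the frame's x, y, z axes.
In Python, from workcell import bot gives the robot as it stands. Calls block until the motion is done:
- bot.move_ptp(position, orientation): joint-space move of the TCP to a pose.
- bot.movel(position, velocity=0.15, orientation=None): straight line of the TCP; orientation=None keeps the orientation; velocity is the mean speed in m/s.
- bot.move_joints(angles): joint-space move.
- bot.open_gripper() and bot.gripper_close(): open the fingers fully, or close them until they stop; the grip force is fixed at half the most.
- bot.pause(seconds).
- bot.inverse_kinematics(position, orientation): joint angles nearest the present ones, or None.
- bot.state(): the state.
- bot.get_image(name): name is "scene" or "side" or "wrist"; returns the picture (480x640x3 uint8, blue, green, red); there is no depth.
- bot.camera_params(name): a dict with "mtx" (3x3 intrinsics, pixels), "R" (3x3) and "t" (3): a world point X has camera coordinates R X + t; the wrist camera has in their place "hand_eye" (4x4, takes a point from camera to tool coordinates, whose origin is the TCP and whose axes are the flange's). Camera axes: x right, y down, z forward; pixel columns grow to the right and rows downward; lengths in m; the calibration is good to about 2 mm. A picture is of the moment at which its call begins: read the wrist's pose just before it. camera_params takes no time and is no camera call.
A pose or a line that the arm cannot do raises bot.IKError and nothing moves.
- bot.finish_job(): hands the job in; it is judged then, once.
Trained networks look in the newest picture that a camera, given by its name, has taken for a name from the list of things; names that differ only in an ending like _2 or _b are one class to them, and where a whole thing is asked for, a point or a joint stands for the part that bears it (a point fixed in the world has none). Each returns a list of dicts, best first, with "score" (0 to 1); they miss things now and then, are a little off and sometimes report something else, mostly with a low value. They report only what shows in the picture. A call takes as long as a camera call.
- bot.spot_in(name, camera): "rect" ([centre column, centre row, width, height] in pixels, round what is visible of it).
The state is a dict: "t": time; "joints": joint angles; "dq": joint speeds; "tau": joint torques, N m; "tool_pos": TCP position; "ee_rot": TCP orientation; "ft_force": force on the tool from outside, world axes, zero at the start; "moment": the same for the moment, N m; "width": opening from 0.0 (shut) to 1.0 (fully open); "finger_force": force on a finger pad.
Only numpy, scipy, OpenCV 4.12 (cv2) and the standard library are available. Lean on these libraries where they do the work, as an engineer would, in place of code of your own. Each camera call takes 0.05 s, during which the arm holds its last target. There are 200 camera calls.

## Working session

There is one attempt and no reset: what is moved stays moved. The work goes in short steps, each a Python script; the robot and the scene stay as the last script left them, time stands still between calls to the robot, and variables do not carry over. Pictures are saved under pics/ and viewed, at most 12 in all, crops included, and the job is handed in when it is done.

```bash
mkdir -p pics && ls
python3 - <<'E'
from workcell import bot
import cv2,numpy as np
np.set_printoptions(precision=4,suppress=True)
a=[]
for c in("scene","side"):
    im=bot.get_image(c);a.append(im);cv2.imwrite(f"pics/{c}0.png",im)
    p=bot.camera_params(c);print(c,p["mtx"].tolist(),(-p["R"].T@p["t"]),p["R"].tolist())
    for n in("bin","bin_lid_handle","scoop","scoop_grip","tray","dish","sweet_1","pen_pot","spray","tape"):
        print(n,[(np.round(d["rect"],1).tolist(),round(d["score"],2)) for d in bot.spot_in(n,c)][:7])
print(bot.camera_params("wrist"))
print(bot.state())
E
```

```text
pics
scene [[480.7366586127197, 0.0, 309.8637088265156], [0.0, 480.7366586127197, 239.77306696902468], [0.0, 0.0, 1.0]] [0.2305 0.801  0.6473] [[-0.8888634479578345, -0.45799604570539765, -0.012704054578335504], [-0.25436667737083224, 0.5163488285244332, -0.8177294667093564], [0.3810765859087028, -0.7236183451237709, -0.5754625324662783]]
bin [([339.5, 287.6, 118.4, 103.5], 0.76)]
bin_lid_handle [([236.5, 367.2, 96.8, 76.4], 0.68), ([342.2, 273.2, 121.4, 77.8], 0.65)]
scoop [([392.8, 212.4, 74.4, 39.9], 0.7)]
scoop_grip [([393.4, 215.9, 75.5, 35.1], 0.82)]
tray [([373.5, 222.2, 70.8, 39.7], 0.95), ([338.6, 275.4, 120.1, 75.7], 0.53)]
dish [([236.1, 368.9, 96.1, 75.3], 0.96)]
sweet_1 []
pen_pot [([211.2, 274.4, 51.5, 99.8], 0.83)]
spray [([312.4, 190.9, 14.5, 31.9], 0.84)]
tape [([288.5, 218.8, 28.7, 29.3], 0.77)]
side [[474.03628724339234, 0.0, 316.2337242351116], [0.0, 474.03628724339234, 251.15644666110427], [0.0, 0.0, 1.0]] [0.4124 0.9701 0.691 ] [[-0.9837402161007303, -0.17801809280960867, -0.023764382140460474], [-0.08212539137140881, 0.5635604358198696, -0.8219823935283599], [0
[... 698 characters left out ...]
.964 , -0.2661,  0.0755],
       [ 1.    ,  0.001 , -0.0006, -0.0003],
       [ 0.0009, -0.2661,  0.964 , -0.2082],
       [ 0.    ,  0.    ,  0.    ,  1.    ]])}
{'t': 1.1, 'joints': array([69.442 , 18.3109, 89.6403, -0.0009, 72.0426, -1.1469]), 'dq': array([-0.0748,  0.0517, -0.0051, -0.0571,  0.0058, -0.0922]), 'tau': array([  0.0004, -41.2356, -23.2236,   0.0729,   0.0379,  -0.    ]), 'tool_pos': array([0.1911, 0.5423, 0.1763]), 'ee_rot': array([[-0.9432,  0.3323,  0.0001],
       [ 0.3323,  0.9432,  0.0001],
       [-0.    ,  0.0001, -1.    ]]), 'ft_force': array([ 0.1389,  0.1717, -0.2656]), 'moment': array([ 0.0462,  0.0548, -0.0005]), 'finger_force': 0.0, 'width': 1.0011863898619573}
```

View pics/scene0.png

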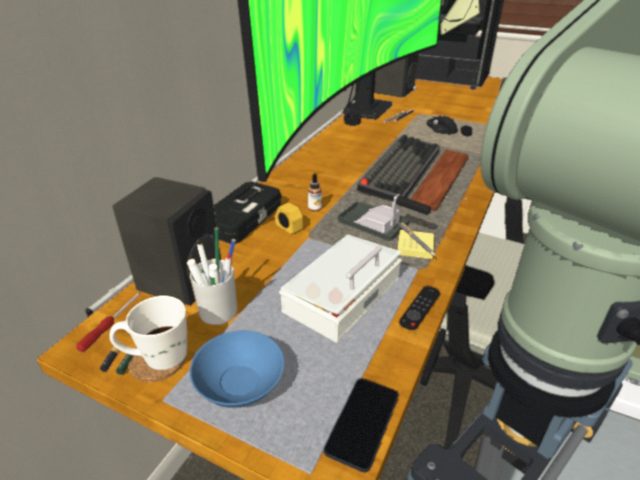

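View pics/side0.png

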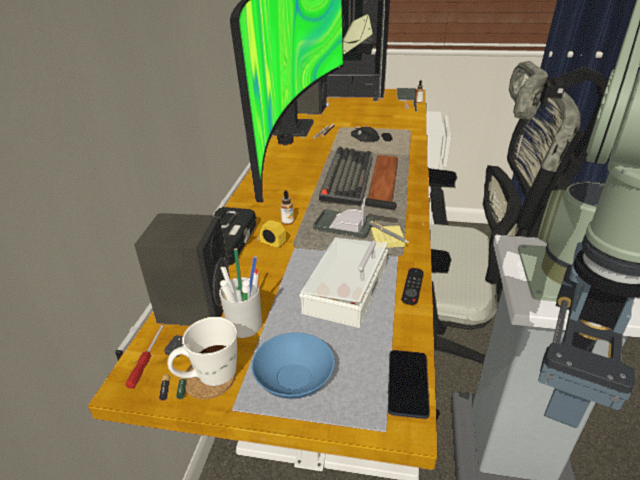

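Both views show the bin in the middle with its handle and free edge facing the robot. The sweets show pink at its near (+y) end. The dish is at about (237,368) in scene, the tray and scoop at (375,220), the pen pot beyond the dish, and the spray and tape beyond the tray. Next I'll get rough positions and a closer wrist look.

```bash
cat > h.py <<'E'
from workcell import bot
import cv2,numpy as np
from scipy.optimize import least_squares
np.set_printoptions(precision=4,suppress=True)
def cam(c,T=None):
    p=bot.camera_params(c)
    if c!="wrist": return p["mtx"],p["R"],p["t"]
    s=T or bot.state(); E=np.eye(4);E[:3,:3]=s["ee_rot"];E[:3,3]=s["tool_pos"]
    M=np.linalg.inv(E@p["hand_eye"]); return p["mtx"],M[:3,:3],M[:3,3]
def back(c,uv,z):
    K,R,t=c; d=R.T@np.linalg.solve(K,[uv[0],uv[1],1]); o=-R.T@t
    return o+d*(z-o[2])/d[2]
def proj(c,X):
    K,R,t=c; x=(np.atleast_2d(X)@R.T+t)@K.T; return x[:,:2]/x[:,2:]
def Rz(a): c,s=np.cos(a),np.sin(a); return np.array([[c,-s,0],[s,c,0],[0,0,1]])
def down(a):  # tool down, closing axis y at world angle a (deg)
    a=np.radians(a); y=np.array([np.cos(a),np.sin(a),0]); z=np.array([0,0,-1.]); return np.column_stack([np.cross(y,z),y,z])
E
python3 - <<'E'
from h import *
S=cam("scene");D=cam("side")
for n,a,b,z in(("bin lid",(342,273),(342.3,271.6),.06),("dish rim",(236.3,368.5),(293.8,366.5),.03),("tray",(372,222),(344,226),.01),("pot",(211,300),(240,305),.06),("spray",(312.4,193),(285.4,209),.05),("tape",(288.5,218.8),(272,234),.03)):
    print(n,back(S,a,z),back(D,b,z))
# bin bottom/top corners scene by eye
for n,p,z in(("topnear L",(282,291),.058),("near R top",(345,317),.058),("near bottom R",(343,335),.003),("farR top",(402,251),.058),("far L top",(350,236),.058)): print(n,back(S,p,z))
for n,p,z in(("topnear L",(302,297),.058),("near R top",(361,308),.058),("farR top",(388,247),.058),("far L top",(338,239),.058)): print(n,back(D,p,z))
im=cv2.imread("pics/scene0.png")[185:345,270:450]
cv2.imwrite("pics/crop1.png",cv2.resize(im,None,fx=3.7,fy=3.7,interpolation=cv2.INTER_CUBIC))
E
```

```text
bin lid [0.5127 0.1342 0.06  ] [0.5188 0.1449 0.06  ]
dish rim [0.5802 0.3997 0.03  ] [0.5728 0.401  0.03  ]
tray [ 0.5516 -0.1335  0.01  ] [ 0.5501 -0.1249  0.01  ]
pot [0.6932 0.3099 0.06  ] [0.7081 0.2859 0.06  ]
spray [ 0.7136 -0.1339  0.05  ] [ 0.712  -0.1259  0.05  ]
tape [ 0.7247 -0.0299  0.03  ] [ 0.7257 -0.0275  0.03  ]
topnear L [0.5915 0.2294 0.058 ]
near R top [0.4597 0.2397 0.058 ]
near bottom R [0.4656 0.2313 0.003 ]
farR top [0.4326 0.012  0.058 ]
far L top [0.5497 0.0093 0.058 ]
topnear L [0.5896 0.2403 0.058 ]
near R top [0.4663 0.2557 0.058 ]
farR top [0.4253 0.0312 0.058 ]
far L top [0.5469 0.0139 0.058 ]
```

View pics/crop1.png

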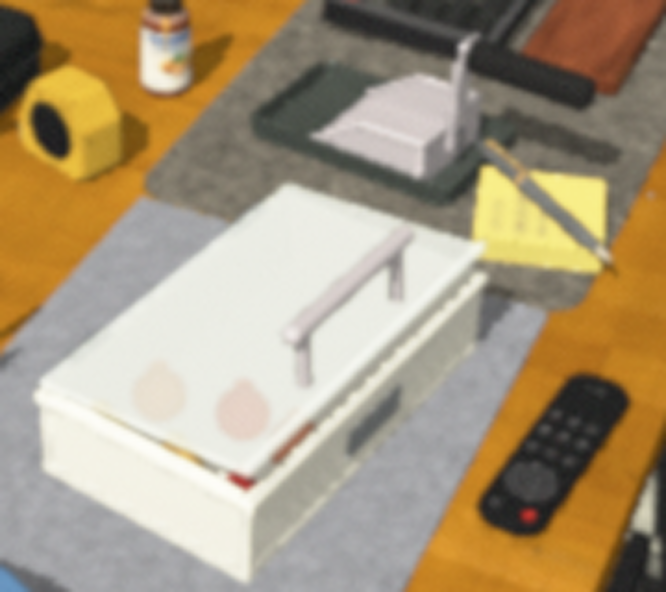

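The crop confirms the layout: the lid's free edge and handle face the robot. The scoop's lip points to the wall (+x) and its post and handle point to the robot (−x). The keyboard lies just beyond the handle. Now I'll take an overhead wrist look.

Run:
```python
from h import *
bot.move_ptp([.43,.12,.36],down(90))
s=bot.state();C=cam("wrist",s);im=bot.get_image("wrist");cv2.imwrite("pics/w1.png",im)
np.savez("w1.npz",K=C[0],R=C[1],t=C[2]); print(s["t"],s["joints"],s["tool_pos"])
Z=dict(bin=.058,bin_lid_handle=.1,scoop=.02,scoop_grip=.09,tray=.01,dish=.03,sweet_1=.03,pen_pot=.05,spray=.05,tape=.03)
for n in Z:
    for d in bot.spot_in(n,"wrist")[:6]: print(n,np.round(d["rect"],1),round(d["score"],2),back(C,d["rect"][:2],Z[n]))
cv2.imwrite("pics/w1b.png",cv2.resize(im,(800,600),interpolation=cv2.INTER_CUBIC))
```

```text
2.9833 [ 14.1731   2.7935  83.5367   0.0194  93.715  -75.8721] [0.4299 0.1206 0.3596]
bin [323.1 254.9 181.4 117.5] 0.62 [0.511  0.1354 0.058 ]
bin [323.9 250.4 179.1 128.5] 0.57 [0.5047 0.1364 0.058 ]
bin_lid_handle [324.6 254.9 179.9 119.5] 0.89 [0.4981 0.136  0.1   ]
bin_lid_handle [133.2 239.8  60.3 114.4] 0.65 [ 0.4793 -0.0966  0.1   ]
scoop [132.4 238.3  65.1 111.2] 0.82 [ 0.4985 -0.1346  0.02  ]
scoop_grip [130.3 238.6  60.6 112. ] 0.98 [ 0.4805 -0.1047  0.09  ]
tray [137.  268.6  75.   99.7] 0.69 [ 0.5474 -0.1379  0.01  ]
dish [513.2 288.8 105.4  86.4] 0.72 [0.5703 0.4112 0.03  ]
pen_pot [414.2 389.8  51.1  36.8] 0.88 [0.7246 0.274  0.05  ]
spray [513.1 286.7 104.3  83.2] 0.4 [0.5592 0.3998 0.05  ]
```

View pics/w1b.png

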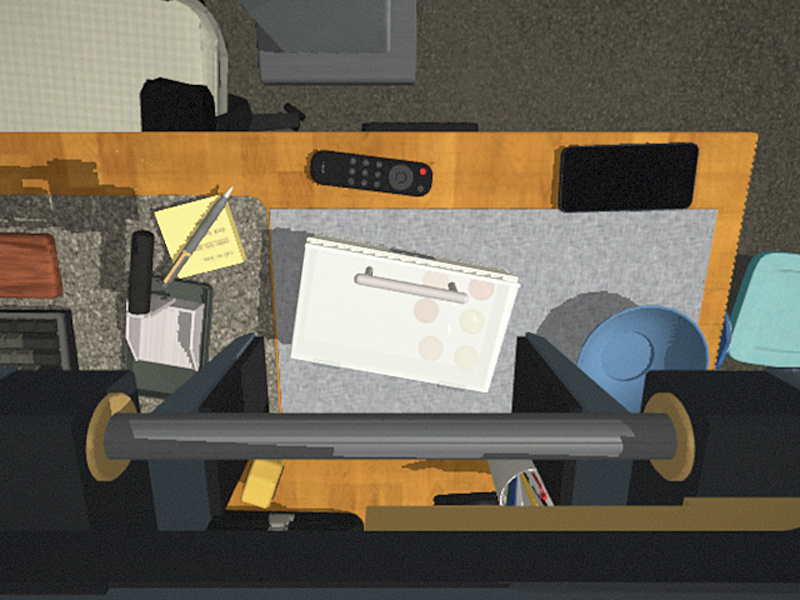

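The wrist view is clear (800x600 pixels). The lid corners are at (308,238), (517,278), (490,391) and (293,358), with the handle bar running (360,279) to (463,296). The six sweets are at (415–480, 285–360). The scoop handle is at (143,232)–(140,312), the tray at (127–210, 283–400) and the dish at about (645,355). The lid's free edge and the hinge are as described.

Run:
```python
from h import *
f=np.load("w1.npz");C=(f["K"],f["R"],f["t"])
b=lambda u,v,z:back(C,(u/1.25,v/1.25),z)
for n,u,v,z in(("hinge -y",293,358,.058),("hinge +y",490,391,.058),("free +y",517,278,.061),("free -y",308,238,.061),("hdl -y",360,279,.098),("hdl +y",463,296,.098),
 ("grip rear",143,232,.098),("grip front",140,312,.098),("tray RB",210,283,.018),("tray RF",203,400,.018),("tray LF",127,392,.018),("pan lip R",200,370,.01),("pan lip L",127,358,.01),("dish L",578,355,.046),("dish R",709,355,.046),("dish T",645,306,.046),("foot",628,355,.008)): print(n,b(u,v,z))
# fit bin with scene view + wrist: corners top of body
S=cam("scene");im=cv2.imread("pics/scene0.png")
cr=lambda x,y:(270+x/3.7,185+y/3.7)
obs=[(S,cr(250,580),(-.065,.11,.003)),(S,cr(252,490),(-.065,.11,.058)),(S,cr(40,398),(.065,.11,.058)),(S,cr(45,472),(.065,.11,.003)),(S,cr(484,282),(-.065,-.11,.058)),
 (C,(293/1.25,358/1.25),(.065,-.11,.059)),(C,(490/1.25,391/1.25),(.065,.11,.059))]
def r(p):
    return np.concatenate([proj(c,Rz(p[2])@np.array(X)+[p[0],p[1],0])[0]-uv for c,uv,X in obs])
q=least_squares(r,[.51,.13,-.17]);print("bin",q.x,np.degrees(q.x[2]),q.fun.reshape(-1,2))
T=lambda X:Rz(q.x[2])@np.array(X)+[q.x[0],q.x[1],0]
# lid angle from handle
h=[(360/1.25,279/1.25),(463/1.25,296/1.25)]
def hp(a,y): # lid frame: hinge at (.065,y,.0585); handle -.115, +.0375
    x,z=-.115,.0385; return T([.065+x*np.cos(a)+z*np.sin(a),y,.0585-x*np.sin(a)+z*np.cos(a)])
for a in(0,.05,.1,.15,.2): print(a,proj(C,[hp(a,-.05),hp(a,.05)]).round(1).tolist(),"obs",h, hp(a,0))
```

```text
hinge -y [0.5562 0.0145 0.058 ]
hinge +y [0.5952 0.2321 0.058 ]
free +y [0.4657 0.2525 0.061 ]
free -y [0.4245 0.0369 0.061 ]
hdl -y [0.4588 0.0915 0.098 ]
hdl +y [0.4756 0.1915 0.098 ]
grip rear [ 0.414  -0.1119  0.098 ]
grip front [ 0.4924 -0.125   0.098 ]
tray RB [ 0.4815 -0.0831  0.018 ]
tray RF [ 0.6265 -0.1052  0.018 ]
tray LF [ 0.6162 -0.1956  0.018 ]
pan lip R [ 0.5909 -0.1082  0.01  ]
pan lip L [ 0.5756 -0.1941  0.01  ]
dish L [0.5568 0.3306 0.046 ]
dish R [0.5566 0.4769 0.046 ]
dish T [0.4999 0.3977 0.046 ]
foot [0.5715 0.4059 0.008 ]
bin [ 0.5109  0.1339 -0.1768] -10.132106885835617 [[-0.0507  1.3935]
 [ 0.0624  3.4794]
 [-0.4747 -1.5575]
 [-0.4482  0.1321]
 [-0.3885 -2.9101]
 [-0.4194 -0.197 ]
 [-0.7964 -0.2875]]
0 [[289.6, 218.2], [370.8, 232.5]] obs [(288.0, 223.2), (370.4, 236.8)] [0.4617 0.1427 0.097 ]
0.05 [[289.1, 220.9], [371.1, 235.3]] obs [(288.0, 223.2), (370.4, 236.8)] [0.4637 0.1423 0.1027]
0.1 [[288.5, 223.8], [371.3, 238.3]] obs [(288.0, 223.2), (370.4, 236.8)] [0.4661 0.1419 0.1083]
0.15 [[287.9, 227.0], [371.5, 241.6]] obs [(288.0, 223.2), (370.4, 236.8)] [0.4686 0.1415 0.1138]
0.2 [[287.2, 230.4], [371.6, 245.2]] obs [(288.0, 223.2), (370.4, 236.8)] [0.4715 0.141  0.1191]
```

```bash
cat >> h.py <<'E'
B=np.array([.5109,.1339,0]);yaw=-.1768;A=np.degrees(yaw)
def W(x,y,z): return B+Rz(yaw)@np.array([x,y,z])
def inbin(X): return Rz(yaw).T@(np.asarray(X)-B)
def bar(a): x,z=-.115,.0385; return .065+x*np.cos(a)+z*np.sin(a), .0585-x*np.sin(a)+z*np.cos(a)
def F(): s=bot.state(); return round(s["t"],2),s["tool_pos"],s["ft_force"].round(1),round(s["width"],3),round(s["finger_force"],1)
E
python3 - <<'E'
from h import *
f=np.load("w1.npz");C=(f["K"],f["R"],f["t"])
for u,v in((481,288),(435,283),(425,311),(472,321),(431,348),(467,357)): print(inbin(back(C,(u/1.25,v/1.25),.025)).round(3))
S=cam("scene");D=cam("side")
P=[c[0]@np.column_stack([c[1],c[2]]) for c in(S,D)]
X=cv2.triangulatePoints(P[0],P[1],np.array([[263.],[180]]),np.array([[258.],[200]]));print("monitor corner",(X[:3]/X[3]).T)
hb=inbin(back(C,(329.2,230.),.106));print("handle in bin",hb,bar(.085))
x0,z0=hb[0],.106; O=down(A)
try:
    bot.move_ptp(W(x0,0,.17),O); bot.movel(W(x0,0,z0-.010),.15); print(F())
    bot.gripper_close(); print(F())
    dx=x0-bar(.085)[0]
    for a in np.arange(.2,.81,.1):
        x,z=bar(a); bot.movel(W(x+dx*.5,0,z-.010),.12); print(round(a,2),F())
except bot.IKError as e: print("IK",e)
cv2.imwrite("pics/s2.png",bot.get_image("scene"))
E
```

```text
[-0.041  0.083  0.025]
[-0.037  0.031  0.025]
[-0.003  0.026  0.025]
[-0.001  0.081  0.025]
[0.039 0.042 0.025]
[0.042 0.085 0.025]
monitor corner [[0.7193 0.0735 0.1848]]
handle in bin [-0.0462 -0.0011  0.106 ] (np.float64(-0.04631625177987038), np.float64(0.10662423599061603))
(5.73, array([0.4662, 0.1422, 0.0967]), array([ 0.9, -0.5,  0.3]), 0.999, 0.0)
(7.1, array([0.4655, 0.142 , 0.096 ]), array([-0.4, -0.5, -0.3]), 0.011, 0.0)
0.2 (7.37, array([0.4722, 0.1411, 0.1095]), array([ 0. ,  0.7, -0.5]), 0.006, 0.0)
0.3 (7.62, array([0.4783, 0.1399, 0.1193]), array([ 0.6,  0.9, -0.9]), 0.005, 0.0)
0.4 (7.87, array([0.4856, 0.1385, 0.1287]), array([ 0.2, -0.6, -0.7]), 0.004, 0.0)
0.5 (8.12, array([0.4939, 0.137 , 0.1373]), array([-0. , -0.4, -0.5]), 0.006, 0.0)
0.6 (8.37, array([0.503 , 0.1354, 0.1451]), array([-0.2,  0.6,  1.5]), 0.003, 0.0)
0.7 (8.62, array([0.5127, 0.1336, 0.1519]), array([ 0.2,  0.2, -0.3]), 0.004, 0.0)
0.8 (8.87, array([0.5232, 0.1317, 0.1577]), array([-0.2,  0.1, -0. ]), 0.005, 0.0)
```

View pics/s2.png

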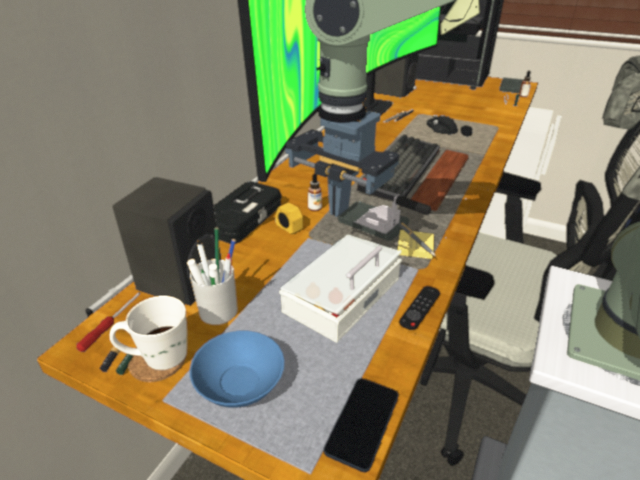

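The gripper closed on nothing. It is above the bin and the lid is still shut, so the bar is lower than I guessed (lid at 0 rad, bar z ≈ 0.096). I'll redo the grasp deeper.

Run:
```python
from h import *
f=np.load("w1.npz");C=(f["K"],f["R"],f["t"])
hb=inbin(back(C,(329.2,230.),.097));print("handle in bin",hb,bar(0))
x0=(hb[0]+bar(0)[0])/2; O=down(A)
bot.movel(W(x0,0,.15),.25); bot.open_gripper()
bot.movel(W(x0,0,.085),.15); print(F())
bot.gripper_close(); print(F())
if bot.state()["width"]>.05:
    dx=x0-bar(0)[0]
    for a in np.arange(.1,.81,.1):
        x,z=bar(a); bot.movel(W(x+dx*(1-a),0,z-.011),.12); print(round(a,2),F())
    cv2.imwrite("pics/s3.png",bot.get_image("scene")[120:420,140:540])
```

```text
handle in bin [-0.0441 -0.0003  0.097 ] (np.float64(-0.05), np.float64(0.097))
(11.28, array([0.4651, 0.1423, 0.0854]), array([-0.3,  0.3,  0.9]), 0.999, 0.0)
(12.65, array([0.4646, 0.1421, 0.085 ]), array([-0.4, -0.4, -1. ]), 0.006, 0.0)
```

Run:
```python
from h import *
im=bot.get_image("scene");D=bot.get_image("side")
print(proj(cam("scene"),bot.state()["tool_pos"]),proj(cam("side"),bot.state()["tool_pos"]))
a=cv2.resize(im[180:340,260:460],(400*1,320));b=cv2.resize(D[180:340,250:450],(400,320))
cv2.imwrite("pics/s4.png",np.hstack([a,b]))
```

```text
[[364.3376 272.2423]] [[367.5265 263.8322]]
```

View pics/s4.png

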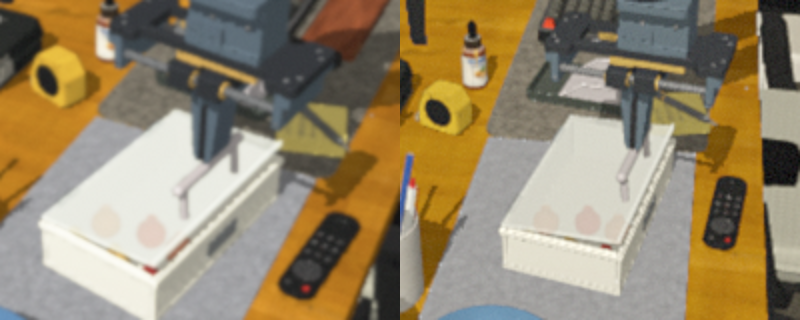

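Run:
```python
from h import *
S=cam("scene");D=cam("side")
P=[c[0]@np.column_stack([c[1],c[2]]) for c in(S,D)]
def tri(a,b):
    X=cv2.triangulatePoints(P[0],P[1],np.array(a,float).reshape(2,1),np.array(b,float).reshape(2,1));X=(X[:3]/X[3]).ravel();return X,inbin(X),proj(S,X)[0]-a,proj(D,X)[0]-b
print("tip",*tri((361.5,259),(366,252.5)))
print("bar near end",*tri((260+180/2,180+188/2),(250+223/2,180+184/2)))
print("bar far end",*tri((260+236/2,180+137/2),(250+247/2,180+135/2)))
print("lid near R corner",*tri((260+160/2,180+258/2),(250+218/2,180+246/2)))
h=bot.camera_params("wrist");M=np.linalg.inv(h["hand_eye"])
X=np.array([[0,.0455,0],[0,-.0455,0],[.016,.0455,0],[.016,-.0455,0],[0,.059,0]])
c=X@M[:3,:3].T+M[:3,3];uv=c@h["mtx"].T;print("open tips px800",uv[:,:2]/uv[:,2:]*1.25, c[:,2])
```

```text
tip [0.4683 0.1515 0.1209] [-0.045   0.0099  0.1209] [0.0013 0.0359] [-0.007  -0.0309]
bar near end [0.4747 0.1873 0.1029] [-0.0451  0.0462  0.1029] [-0.0309  3.1912] [-0.5341 -2.7734]
bar far end [0.4574 0.0941 0.103 ] [-0.0457 -0.0486  0.103 ] [-0.0851  3.0702] [-0.4305 -2.6767]
lid near R corner [0.4744 0.2276 0.0531] [-0.0524  0.0858  0.0531] [0.0523 3.057 ] [-0.6295 -2.6453]
open tips px800 [[493.4995 341.4399]
 [287.943  341.224 ]
 [495.5804 306.6668]
 [285.9577 306.4561]
 [524.0037 341.472 ]] [0.2206 0.2207 0.2163 0.2164 0.2206]
```

The closed fingertips show at scene (361,259), but the reported TCP projects to (364,272). That puts the real finger end about 35 mm above the stated TCP. I'll check it with a gentle touch on the lid.

Run:
```python
from h import *
bot.movel(W(-.045,0,.12),.3); bot.movel(W(.0,-.03,.12),.3); bot.movel(W(.0,-.03,.075),.15)
f0=bot.state()["ft_force"]
for z in np.arange(.073,.015,-.002):
    bot.movel(W(0,-.03,z),.05); f=bot.state()["ft_force"]-f0
    if np.abs(f).max()>4: break
print(F(),f)
bot.movel(W(0,-.03,z+.03),.2);print(F())
```

```text
(20.05, array([0.5058, 0.1044, 0.0263]), array([-2.5, -1.6, 10. ]), 0.007, 4.9) [-2.069  -2.135  10.0934]
(20.35, array([0.5065, 0.1045, 0.0558]), array([ 0.5, -0.5, -0.4]), 0.005, 0.0)
```

The touch confirms it: contact came at a reported TCP z of 0.027 on a lid about 0.062 high. The true finger end lies about 35 mm short of the reported TCP, so I'll correct for that throughout.

```bash
cat >> h.py <<'E'
L=.0355   # true finger end lies L behind the reported TCP
def tip(x,y,z): return W(x,y,z-L)
E
python3 - <<'E'
from h import *
x0=-.046
bot.open_gripper(); bot.movel(tip(x0,0,.13),.3); bot.movel(tip(x0,0,.087),.2); print(F())
bot.gripper_close(); print(F())
if bot.state()["width"]>.05:
    dx=x0-bar(.04)[0]
    for a in (.15,.3,.45,.6,.8):
        x,z=bar(a); bot.movel(tip(x+dx*(1-a),0,z-.010),.15); print(round(a,2),F())
E
```

```text
(22.48, array([0.4651, 0.1413, 0.0505]), array([1.1, 0.6, 0.7]), 0.999, 0.0)
(23.69, array([0.462 , 0.1424, 0.0512]), array([-7.4,  2.8,  4.8]), 0.11, 30.0)
0.15 (23.96, array([0.469 , 0.1411, 0.0681]), array([-4.6,  2.4,  1.4]), 0.112, 30.0)
0.3 (24.23, array([0.478 , 0.1394, 0.0838]), array([-5.5,  0.6,  4.2]), 0.11, 30.0)
0.45 (24.49, array([0.489 , 0.1373, 0.0979]), array([-7.1,  0.3,  5.6]), 0.111, 30.0)
0.6 (24.76, array([0.5021, 0.1349, 0.1103]), array([-8.9, -0.7,  9.7]), 0.112, 30.0)
0.8 (25.07, array([0.5239, 0.1307, 0.1235]), array([-5.9, -2.1,  9.5]), 0.116, 30.0)
```

Run:
```python
from h import *
x=bar(.8)[0]
bot.open_gripper(); bot.movel(tip(x,0,.20),.3); bot.movel(tip(-.11,.02,.20),.4); bot.movel(tip(-.11,.02,.125),.3)
f0=bot.state()["ft_force"]; print(F())
bot.movel(tip(0,.02,.125),.2); print(F())
for xx in np.arange(.006,.045,.004):
    bot.movel(tip(xx,.02,.125),.08); f=bot.state()["ft_force"]-f0; print(round(xx,3),f.round(1))
    if np.linalg.norm(f)>18: break
bot.movel(tip(-.1,.02,.14),.4); print(F())
im=bot.get_image("scene");D=bot.get_image("side")
cv2.imwrite("pics/s5.png",np.hstack([cv2.resize(im[150:350,250:450],(400,400)),cv2.resize(D[150:350,240:440],(400,400))]))
```

```text
(27.48, array([0.4067, 0.1726, 0.089 ]), array([1.1, 0.4, 0.5]), 1.001, 0.0)
(28.18, array([0.5142, 0.1535, 0.09  ]), array([-0.5,  0.5,  0.3]), 0.998, 0.0)
0.006 [-1.1 -1.2 -0.5]
0.01 [-1.6  0.4  0.1]
0.014 [-0.8 -0.8 -0.6]
0.018 [-1.4  0.5 -0.4]
0.022 [-1.3 -1.2 -0.4]
0.026 [-5.6  0.1  1.7]
0.03 [-16.    3.7   9.3]
(30.41, array([0.4163, 0.1716, 0.1054]), array([1.8, 0.1, 0.4]), 0.999, 0.0)
```

View pics/s5.png

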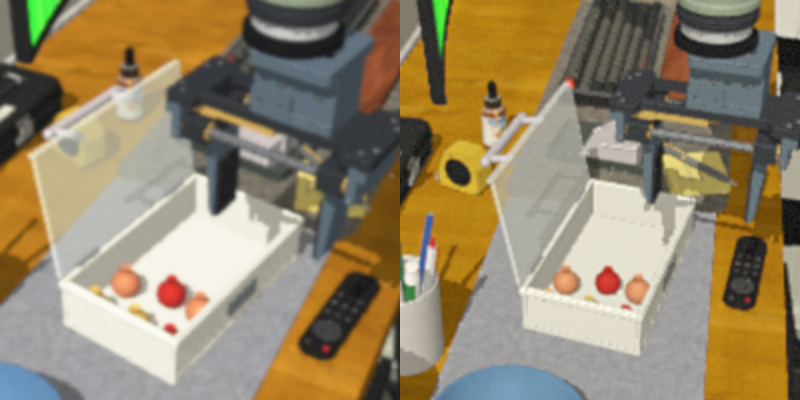

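The lid is fully open: it met its stop exactly where the model predicted. The six truffles are on the floor at the +y end. Next I'll grasp the scoop and refine the sweet positions.

Run:
```python
from h import *
S=cam("scene")
for d in bot.spot_in("sweet_1","scene")[:8]:
    r=d["rect"]; print(np.round(r,0),round(d["score"],2),inbin(back(S,r[:2],.024)).round(3))
ys=-9.5; G=np.array([.4574,-.119]); O=down(ys-90)
q=lambda z:[G[0],G[1],z-L]
bot.movel(tip(-.1,.0,.19),.4)
print(bot.inverse_kinematics(q(.12),O))
bot.move_ptp(q(.125),O)
C=cam("wrist");bot.get_image("wrist")
for n in("sweet_1",):
  for d in bot.spot_in(n,"wrist")[:8]: r=d["rect"]; print("w",np.round(r,0),round(d["score"],2),inbin(back(C,r[:2],.024)).round(3))
bot.movel(q(.069),.2); print(F())
bot.gripper_close(); print(F(),bot.state()["joints"])
```

```text
[347. 303.  11.  13.] 0.6 [-0.033  0.032  0.024]
[314. 291.  12.  19.] 0.46 [0.038 0.042 0.024]
[-15.9774  13.9746 110.4842  -0.      55.5412  83.5226]
w [324. 187. 120. 286.] 0.3 [ 0.03  -0.266  0.024]
(32.47, array([ 0.4576, -0.1184,  0.0337]), array([ 0.4, -0.3, -0.3]), 1.001, 0.0)
(33.58, array([ 0.4575, -0.1193,  0.0335]), array([-0.6, -1.9, -0.5]), 0.196, 30.0) [-15.9912  17.6294 114.315   -0.0321  48.0412  83.5347]
```

The grip is firm (18 mm across the handle). Next I'll carry the scoop round to the empty half of the bin, feel for the floor, push under the sweets to the end wall, tilt back and lift.

```bash
cat >> h.py <<'E'
def Ry(a): c,s=np.cos(a),np.sin(a); return np.array([[c,0,s],[0,1,0],[-s,0,c]])
TS=np.array([-.09,0,.029])            # reported TCP in the scoop frame
def sc(P,ydeg,pit):                   # tool pose for scoop origin P, yaw, pitch (lip up +)
    R=Rz(np.radians(ydeg))@Ry(-np.radians(pit))
    return np.asarray(P)+R@TS, np.column_stack([R[:,0],-R[:,1],-R[:,2]])
def smove(P,y,p,v=.2): X,O=sc(P,y,p); bot.movel(X,v,O)
SX=-.019; YB=A+90; TR=np.array([.5462,-.1339])
E
python3 - <<'E'
from h import *
smove([*TR,.11],-9.5,0,.3)
X,O=sc(W(-.03,-.2,.10),YB,0); bot.move_ptp(X,O)
smove(W(SX,-.047,.07),YB,-2,.35); smove(W(SX,-.047,.014),YB,-2,.2)
f0=bot.state()["ft_force"]; z=.014
while z>.002:
    z-=.0015; smove(W(SX,-.047,z),YB,-2,.05); f=bot.state()["ft_force"]-f0
    if f[2]>3: break
print("floor",z,f,F()[:2])
y=.02; smove(W(SX,y,z),YB,-2,.12); print(F())
while y<.068:
    y+=.006; smove(W(SX,y,z),YB,-2,.1); f=bot.state()["ft_force"]-f0; g=Rz(yaw).T@f; print(round(y,3),g.round(1))
    if abs(g[1])>18: break
print(F())
C=cam("wrist");cv2.imwrite("pics/w6.png",bot.get_image("wrist"))
open("st.txt","w").write(f"{y} {z}")
E
```

```text
floor 0.006500000000000002 [-0.402  -0.7135  3.1087] (37.81, array([0.4687, 0.0034, 0.0389]))
(38.52, array([0.4801, 0.0697, 0.0386]), array([-0.7,  1.7,  1.5]), 0.196, 30.0)
0.026 [-1.2  0.5  2.6]
0.032 [-0.1  0.2  2.2]
0.038 [-0.2  0.3  1.9]
0.044 [-0.5  0.1  2.1]
0.05 [-0.3 -0.2  2.2]
0.056 [ 0.2 -0.8  1.6]
0.062 [-0.8 -5.4  5.4]
0.068 [ -0.8 -20.8  13.2]
(40.52, array([0.4866, 0.1115, 0.0393]), array([ -3.6, -20. ,  12. ]), 0.191, 30.0)
```

View pics/w6.png

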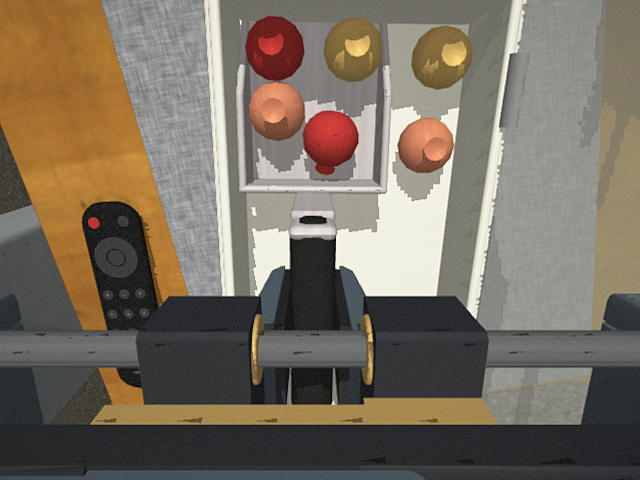

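The wrist view shows four truffles inside the pan (about (275,45), (353,48), (275,110), (330,138)), with two left outside its right wall at (440,55) and (427,145). Next I'll tilt back, lift, and check the dump reach.

Run:
```python
from h import *
by=.064-.042; z=.008
for t,dz in((10,.002),(22,.006)):
    r=np.radians(t); smove(W(SX,by+.042*np.cos(r)-.002,z+.042*np.sin(r)+dz),YB,t,.08)
smove(W(SX,.05,.16),YB,22,.2); print(F())
D=np.array([.573,.404,0])
for ps in (80,65,95,110,125):
    d=np.array([np.cos(np.radians(ps)),np.sin(np.radians(ps)),0]); o=[]
    for t in(22,-10,-35,-58):
        R=Rz(np.radians(ps))@Ry(-np.radians(t)); lp=D-.03*d+[0,0,.2 if t>0 else .07]
        X,O=sc(lp-R@[.042,0,0],ps,t); q=bot.inverse_kinematics(X,O); o.append(None if q is None else np.round(q).tolist())
    print(ps,o)
cv2.imwrite("pics/w7.png",bot.get_image("wrist"))
```

```text
(42.32, array([0.4835, 0.0941, 0.1524]), array([ 0.2, -0.2, -2.7]), 0.197, 30.0)
80 [[10.0, 15.0, 98.0, 24.0, 61.0, 10.0], [28.0, 26.0, 86.0, -8.0, 74.0, 41.0], [39.0, 39.0, 65.0, -23.0, 103.0, 49.0], [45.0, 54.0, 45.0, -37.0, 127.0, 45.0]]
65 [[15.0, 9.0, 106.0, 21.0, 52.0, 28.0], [30.0, 25.0, 88.0, -6.0, 75.0, 57.0], [38.0, 40.0, 63.0, -16.0, 108.0, 62.0], [42.0, 58.0, 36.0, -30.0, 138.0, 55.0]]
95 [[9.0, 22.0, 87.0, 23.0, 70.0, -4.0], [27.0, 28.0, 83.0, -10.0, 73.0, 26.0], [40.0, 37.0, 69.0, -28.0, 96.0, 38.0], [49.0, 50.0, 55.0, -43.0, 116.0, 39.0]]
110 [[9.0, 29.0, 76.0, 22.0, 80.0, -16.0], [27.0, 30.0, 79.0, -10.0, 72.0, 10.0], [41.0, 35.0, 72.0, -32.0, 87.0, 27.0], [51.0, 45.0, 65.0, -48.0, 103.0, 34.0]]
125 [[11.0, 37.0, 62.0, 20.0, 90.0, -26.0], [27.0, 32.0, 75.0, -10.0, 71.0, -5.0], [42.0, 33.0, 76.0, -36.0, 78.0, 17.0], [53.0, 39.0, 76.0, -54.0, 91.0, 31.0]]
```

Run:
```python
from h import *
D=np.array([.573,.404,0]);ps=80
d=np.array([np.cos(np.radians(ps)),np.sin(np.radians(ps)),0])
def lip(t,z,v,b=.03):
    R=Rz(np.radians(ps))@Ry(-np.radians(t)); smove(D-b*d+[0,0,z]-R@np.array([.042,0,0]),ps,t,v)
lip(20,.19,.3); print(F())
lip(-8,.078,.15); lip(-30,.066,.15); print(F()); lip(-45,.064,.1); bot.pause(.2); lip(-60,.064,.15); bot.pause(.3); print(F())
im=bot.get_image("scene");S=bot.get_image("side")
cv2.imwrite("pics/s8.png",np.hstack([cv2.resize(im[260:460,140:340],(400,400)),cv2.resize(S[260:460,200:400],(400,400))]))
```

```text
(43.06, array([0.5433, 0.2424, 0.1703]), array([ 0.1, -0.3, -2.3]), 0.193, 30.0)
(44.23, array([0.5508, 0.2749, 0.1575]), array([-0.6, -0.2, -0.8]), 0.196, 30.0)
(45.63, array([0.561 , 0.3332, 0.1948]), array([ 0.8, -0.4, -0.6]), 0.196, 30.0)
```

View pics/s8.png

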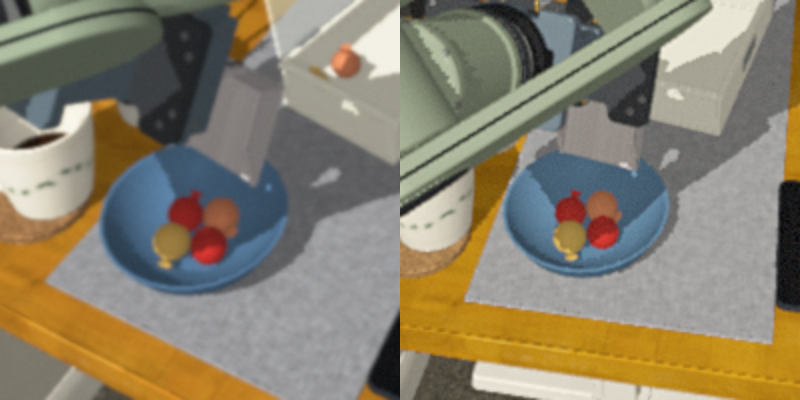

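All four truffles lie in the middle of the dish, around (200,225) in the left half, and the other two are still in the bin. Now I'll return the scoop to its tray.

Run:
```python
from h import *
D=np.array([.573,.404,0]);ps=80
d=np.array([np.cos(np.radians(ps)),np.sin(np.radians(ps)),0])
smove(D-.072*d+[0,0,.17],ps,0,.3)
smove(W(-.03,-.2,.14),YB,0,.5)
X,O=sc([*TR,.06],-9.5,0); bot.move_ptp(X,O); f0=bot.state()["ft_force"]; print(F())
smove([*TR,.012],-9.5,0,.2)
for u in(.009,.007,.0055,.0045):
    smove([*TR,u],-9.5,0,.1); f=bot.state()["ft_force"]-f0; print(u,f.round(1))
    if f[2]>4: break
bot.open_gripper(); print(F())
X=bot.state()["tool_pos"]; bot.movel(X+[0,0,.07],.3)
im=bot.get_image("scene");S=bot.get_image("wrist")
cv2.imwrite("pics/s9.png",np.hstack([cv2.resize(im[160:320,280:440],(400,400),interpolation=cv2.INTER_CUBIC),cv2.resize(S,(400,300))[:,:].copy() if 0 else cv2.copyMakeBorder(cv2.resize(S,(400,300)),0,100,0,0,cv2.BORDER_CONSTANT)]))
print(F())
```

```text
(49.41, array([ 0.4578, -0.1184,  0.0892]), array([-0.3, -0.7, -0.9]), 0.198, 30.0)
0.009 [ 0.4 -2.  -0.1]
0.007 [ 0.5 -2.9  2.2]
0.0055 [-1.6 -3.1  4.7]
(51.73, array([ 0.4575, -0.1191,  0.0345]), array([ 0.4, -0.4, -0.3]), 0.998, 0.0)
(52.21, array([ 0.4565, -0.1188,  0.1038]), array([-0.1,  0.5, -0.5]), 1.003, 0.0)
```

View pics/s9.png

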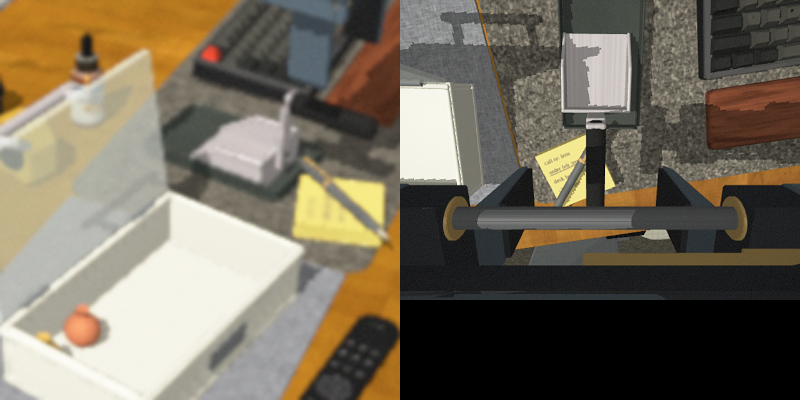

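The scoop is back in the tray, looking level, and the two remaining sweets are in the bin. I'll check the scoop's pose against the first picture, then close the lid with the open fingers straddling its edge.

Run:
```python
from h import *
a=cv2.imread("pics/scene0.png");b=bot.get_image("scene")
for (x0,y0,x1,y1) in((385,192,405,232),(353,205,400,236)):
    t=a[y0:y1,x0:x1];r=cv2.matchTemplate(b[y0-15:y1+15,x0-15:x1+15],t,cv2.TM_CCOEFF_NORMED);_,m,_,p=cv2.minMaxLoc(r);print("scoop shift",p[0]-15,p[1]-15,round(m,3))
X=bot.state()["tool_pos"]; bot.movel(X+[0,0,.10],.5)
O=down(A); bot.move_ptp(tip(.06,.085,.235),O)
bot.movel(tip(.06,.085,.15),.3); f0=bot.state()["ft_force"]; print(F())
bot.movel(tip(.02,.085,.15),.2); print(bot.state()["ft_force"]-f0)
bot.movel(tip(-.0725,.085,.125),.2); print(F())
bot.movel(tip(-.0725,.085,.078),.15); print(F())
for z in np.arange(.074,.044,-.003):
    bot.movel(tip(-.0725,.085,z),.06); f=bot.state()["ft_force"]-f0; print(round(z,3),f.round(1))
    if f[2]>30: break
print(F())
bot.movel(tip(-.0725,.085,.15),.4); bot.movel(tip(-.16,.0,.19),.4); print(F())
cv2.imwrite("pics/s10.png",np.hstack([cv2.resize(im[160:360,270:470],(400,400),interpolation=cv2.INTER_CUBIC) for im in(a,bot.get_image("scene"))]))
```

```text
scoop shift 0 1 0.976
scoop shift 0 0 0.956
(54.36, array([0.5852, 0.206 , 0.1149]), array([-0.5,  0.2,  0.8]), 1.001, 0.0)
[ 0.9381 -0.5996 -1.2623]
(55.33, array([0.4564, 0.2307, 0.0902]), array([ 0.5, -0.4, -0.6]), 1.002, 0.0)
(55.8, array([0.4556, 0.2303, 0.0426]), array([0.3, 0.4, 0.9]), 0.999, 0.0)
0.074 [-0.1 -0.1 -0.4]
0.071 [ 0.5 -0.4 -1.1]
0.068 [ 1.  -0.6 -1.1]
0.065 [ 0.1 -0.1 -0.9]
0.062 [ 0.6  0.6 -1. ]
0.059 [-6.9 -2.1 18.3]
0.056 [-12.1  -3.2  37.6]
(57.55, array([0.4548, 0.2305, 0.0255]), array([-12.6,  -3.1,  38.4]), 1.002, 18.7)
(58.41, array([0.352 , 0.1613, 0.1535]), array([ 0.4,  0. , -0.7]), 1.0, 0.0)
```

View pics/s10.png

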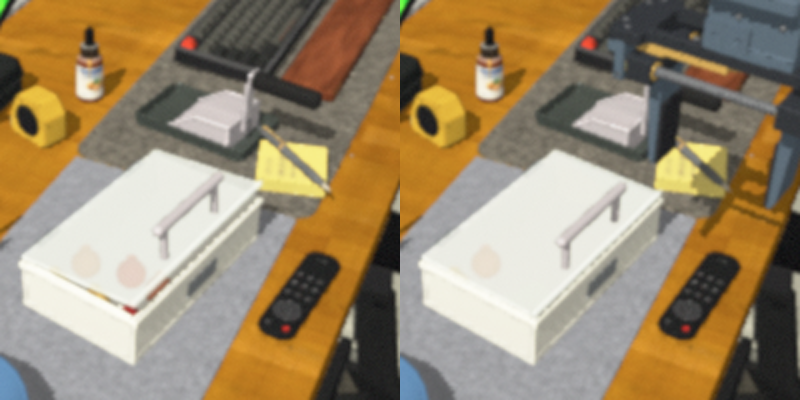

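The right half shows the lid fully shut with no gap, where it was ajar at the start. The scoop sits in the tray at its original pixels and the bystanders haven't moved.

```bash
python3 -c "
from workcell import bot
print(bot.finish_job(), bot.state()['t'])"
```

```text
the job is handed in; nothing more can be done
the job is handed in; nothing more can be done
```

The job is handed in (no verdict was returned): four truffles are in the blue dish, the other two are in the bin, the scoop is back flat in its tray, and the lid is shut.

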